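# Plug the test gauge into the bench air outlet

### The job

Take the pressure gauge out of the wooden rack and push its plug straight down into the open coupling of the bench air outlet until it is fully home and locked, with its flange flush on the coupling's rim, without ramming it. Then, still holding it, tug it gently upward until you feel the coupling's latch hold it, and let go, leaving it locked and upright. Leave the other fittings and the things on the bench as they are.

Things in the scene. Friction and masses are not known exactly. Their poses are not given: they have to be found in the camera images.
- gauge: Test pressure gauge, 108 mm tall, about 0.28 kg, standing plug-down and loose in a rack hole, flange on the rack's top: lift straight up 45 mm to free it. Origin at the plug's tip (lowest point), z up. From the tip up: steel plug 38 mm; round flange 28 mm in diameter, 38 to 42 mm; brass hexagon 22 mm across flats, 42 to 62 mm; black rubber-booted round case on top.
- gauge_flange (a point): Point on the gauge's axis at the flange's underside, 38 mm above the tip; z up along the plug; level with port when home. Plug below it, heights from the tip: cone 8.4 to 16 mm in diameter over 0 to 7 mm; ridge 16 mm, 7 to 11 mm, flat on its upper side; neck 8.4 mm, 11 to 26 mm; then a 16 mm shank.
- gauge_case (a point): Centre of the gauge's round case, 84 mm above the plug's tip: 48 mm in diameter (60 to 108 mm), 28 mm thick, with two flat parallel faces at x = -14 mm (white dial) and x = +14 mm of this frame. Best gripped from above across these two faces.
- outlet: Bench air outlet, fixed: alloy block 75 mm (x) by 150 mm (y) by 45 mm high carrying an upright open steel coupling (36 mm in diameter, rising from 45 to 90 mm) and, 75 mm along its +y, a brass capped port (dome, 72 mm high, not used). Origin on the coupling's axis at the bench; z up.
- port (a point): Centre of the coupling's mouth at its flat rim, 90 mm above the bench; z up. Mouth 25 mm wide, narrowing over 6 mm to a 17.6 mm bore, 45 mm deep; any turn about z fits. The pushed plug meets the latch with the flange 14 to 23 mm above the rim and takes 8 to 15 N until the latch snaps behind its ridge; then it slides freely till the flange stops hard on the rim.
- latch: Hidden spring latch plate in the coupling, on its +y side; origin on the coupling's axis 50 mm above the bench, not at the plate. It lets a plug in, never out. Its height differs each time and cannot be seen: a gauge that is home can rise freely by 1.5 to 9.5 mm before it is held, then stiffly. A pull over 20 N spoils the latch; about 10 N is a fair tug.
- rack: Fixed wooden rack block, 60 mm (x) by 210 mm (y) by 48 mm high with three holes 21 mm in diameter at y = -75, 0 and +75 mm; origin under its centre. Holds the gauge, the blow nozzle and the blanking plug, in any order.
- blow_nozzle: Bystander in the rack: thin-tubed blow nozzle, black grip 23 mm in diameter, 122 mm tall from plug tip; origin at its plug tip. Leave it in the rack.
- blank_plug: Bystander in the rack: blanking plug with a short round aluminium head 26 mm in diameter, 62 mm tall from plug tip; origin at its plug tip. Leave it in the rack.
- rasp: Bystander: rasp with black handle, 310 mm long, lying on the bench.
- pencil: Bystander: pencil, 168 mm long, 8 mm thick, lying between rack and outlet.
- sanding_block: Bystander: cork sanding block 95 x 60 x 30 mm.
- offcut: Bystander: plywood offcut 160 x 45 x 28 mm.
- water_bottle: Bystander: glass water bottle, 72 mm in diameter, 220 mm tall.
Things that resemble listed ones, but are neither listed nor needed, are in the scene too. Leave any turquoise look-alike of the gauge alone. Of the things shaped like the outlet, the aluminium one is meant.

How it is judged:
By the outcome, as a careful person would: the job done as asked, in the order asked, and still so for the second after the job is handed in, with the robot touching nothing.
It also fails if it takes over 72 s, if anything falls off the work surface, if the arm or the gripper's body presses on something with over 40 N, if the wrist force passes 120 N, or if a joint passes its speed limit or range.

### The arm

A 6-joint arm with a two-finger parallel gripper is mounted at the origin on the work surface. World frame = base frame: x ahead of the robot, y to its left, z up, the work surface at z = 0. Lengths are in m, angles in rad, forces in N, time in s.
With the tool pointing down it reaches from about 0.325 to 0.85 m from the base axis. Payload 4.4 kg.
Tool frame: the origin (TCP) lies at the very end of the fingers, on their centre line; the grasp point (between the pads) lies 19 mm behind it (manip.pinch_z is the distance from the TCP to the grasp point, in m); z points along the fingers, y is the line along which they close (so a half turn about z gives the same grasp; the last joint's range is limited). The gripper opens to 94 mm and grips with 3 to 60 N. Pads are 16 mm wide; open, the fingers measure 119 mm over their backs; the gripper's body (75 mm by 177 mm) begins 78 mm behind the grasp point.
Start: joints at [0.95, 0.207, 1.542, -0, 1.393, -0.15], TCP at [0.261, 0.512, 0.181] pointing down, gripper open.
Joint ranges: [-2.73, 2.73], [-0.86, 2.22], [0.23, 2.46], [-1.11, 4.25], [0.08, 2.63], [-2.82, 2.82]. Speed limits (rad/s): [2.79, 2.79, 3.14, 3.14, 3.14, 3.14].

### API

Orientations are given as a rotation vector (axis times angle).
In Python, from workcell import manip gives the robot as it stands.
- The arm moves only by the tool carry_out, never from a script. Its argument "steps" is a list of rows, each a list of 3 entries, a list of its own where there are three numbers: the shift along the tool's x, y, z in m, then the turn, a rotation vector about the tool's x, y, z in rad, then the opening, from 0 (shut) to 1 (fully open). In form: [[[x, y, z], [rx, ry, rz], gripper], ...]. A call has 1 to 8 rows; each row is the pose to reach, as a shift and turn from the pose commanded when the call began, along the tool's axes at that moment; what a row does not reach only later rows make up. A row lasts 1/8 s, in which the tool goes at most 62.5 mm and 10.7 degrees, less where a joint would pass 70% of its speed; a pose out of reach is approached as far as the arm can. A call with a gripper value outside its range is refused whole. The fingers move at their own pace and stop on an object; "squeeze" is the grip in N (left out, the last holds). Time passes only in rows, so rows that repeat a pose let the fingers close. It gives the time, the measured TCP pose, the force, the opening and the grip force at its end, in the units of the state.
- manip.observe(): the state, without advancing time (a new reading comes with each control period).
- manip.snapshot(name): name is "scene" or "side" or "wrist"; returns the picture (480x640x3 uint8, blue, green, red); there is no depth.
- manip.get_calibration(name): a dict with "fx", "fy", "cx", "cy" (pixels), "view" (4x4, takes a point from world to camera coordinates); the wrist camera has in their place "T_tool_cam" (4x4, takes a point from camera to tool coordinates, whose origin is the TCP and whose axes are the flange's). Camera axes: x right, y down, z forward; pixel columns grow to the right and rows downward; lengths in m; the calibration is good to about 2 mm. A picture is of the moment at which its call begins: read the wrist's pose just before it. get_calibration takes no time and is no camera call.
- manip.finish_job(): hands the job in; it is judged then, once.
The state is a dict: "time_s": time; "joint_pos": joint angles; "dq": joint speeds; "effort": joint torques, N m; "eef_pos": TCP position; "orientation": TCP orientation; "ft_force": force on the tool from outside, world axes, zero at the start; "torque": the same for the moment, N m; "width": opening from 0.0 (shut) to 1.0 (fully open); "gripper_force": force on a finger pad.
Only numpy, scipy, OpenCV 4.12 (cv2) and the standard library are available. Lean on these libraries where they do the work, as an engineer would, in place of code of your own. Each camera call takes 0.05 s, during which the arm holds its last target. There are 200 camera calls.

## Working session

There is one attempt and no reset: what is moved stays moved. The work goes in short steps, Python scripts to look and compute and a tool call to move; the robot and the scene stay as the last step left them, time stands still between calls to the robot, and variables do not carry over. Pictures are saved under pics/ and viewed, at most 10 in all, crops included, and the job is handed in when it is done.

Besides the shell and the picture viewer there is one more tool, called as name(argument=value, ...) on one line, values as JSON. carry_out: Moves the arm, as the interface text tells. Its arguments: {"type":"object","properties":{"steps":{"type":"array"},"squeeze":{"type":"number"}},"required":["steps"]}

```bash
mkdir -p pics; python3 - <<'E'
from workcell import manip
import cv2,numpy as np
s=manip.observe();print({k:np.round(v,3).tolist() for k,v in s.items()})
for n in["scene","side","wrist"]:
    cv2.imwrite(f"pics/{n}0.png",manip.snapshot(n)); c=manip.get_calibration(n);print(n,{k:np.round(v,3).tolist() for k,v in c.items()})
E
```

```text
{'time_s': 0.0, 'joint_pos': [0.949, 0.207, 1.543, -0.0, 1.394, -0.151], 'dq': [0.0, -0.0, 0.002, 0.002, -0.001, 0.0], 'effort': [0.0, -37.087, -28.142, 0.07, 0.036, -0.0], 'eef_pos': [0.26, 0.512, 0.18], 'orientation': [-0.732, -3.054, 0.003], 'ft_force': [-0.508, -0.792, -0.038], 'torque': [-0.006, 0.054, 0.032], 'gripper_force': 0.0, 'width': 0.999}
scene {'fx': 525.511, 'fy': 525.511, 'cx': 322.173, 'cy': 238.617, 'view': [[-0.674, 0.738, -0.01, 0.324], [0.574, 0.515, -0.636, -0.283], [-0.464, -0.435, -0.772, 1.286], [0.0, 0.0, 0.0, 1.0]]}
side {'fx': 544.761, 'fy': 544.761, 'cx': 318.084, 'cy': 237.663, 'view': [[0.813, -0.582, -0.003, -0.413], [-0.302, -0.418, -0.857, 0.275], [0.498, 0.698, -0.515, 0.722], [0.0, 0.0, 0.0, 1.0]]}
wrist {'fx': 412.158, 'fy': 412.158, 'cx': 316.374, 'cy': 239.941, 'T_tool_cam': [[0.001, -0.962, -0.272, 0.08], [1.0, 0.001, -0.001, -0.0], [0.001, -0.272, 0.962, -0.204], [0.0, 0.0, 0.0, 1.0]]}
```

View pics/scene0.png

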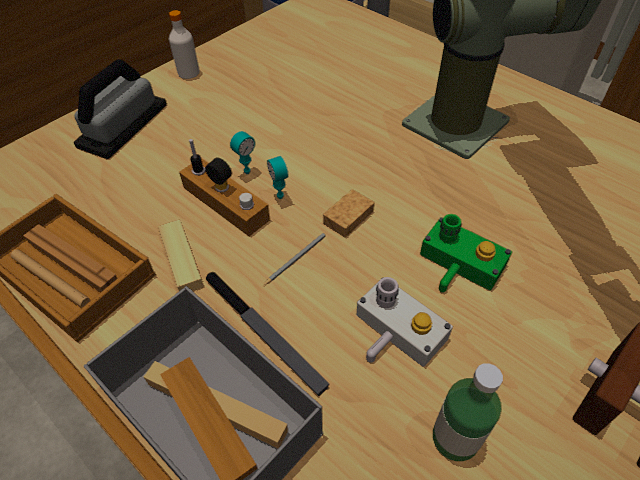

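View pics/side0.png

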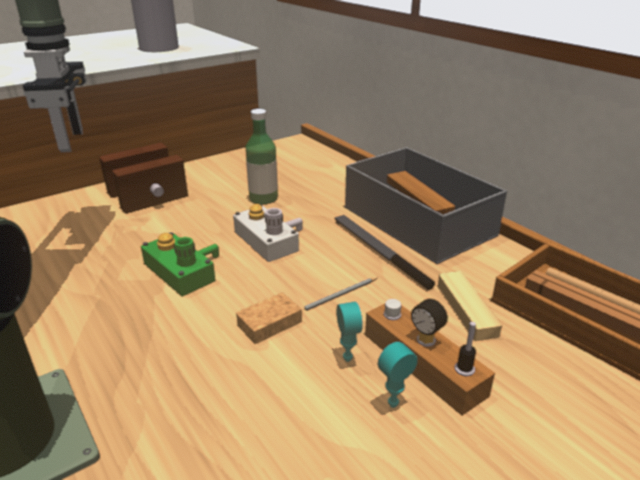

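The black gauge is in the rack's middle hole, at scene (219,172) and side (429,318). The turquoise look-alikes are at scene (243,145) and (278,172), standing on the bench. The outlet candidates are aluminium at scene (387,290) / side (273,222) and green at (450,225) / (185,250). The black, racked gauge and the aluminium block fit the description. I'll confirm in one crop.

```bash
cat > h.py <<'E'
from workcell import manip
import cv2,numpy as np
from scipy.spatial.transform import Rotation as R
def cam(n,s=None):
    c=manip.get_calibration(n);K=np.array([[c['fx'],0,c['cx']],[0,c['fy'],c['cy']],[0,0,1]])
    if 'view' in c: V=np.array(c['view'])
    else:
        s=s or manip.observe();T=np.eye(4);T[:3,:3]=R.from_rotvec(s['orientation']).as_matrix();T[:3,3]=s['eef_pos'];V=np.linalg.inv(T@np.array(c['T_tool_cam']))
    return K,V
def onplane(K,V,p,z):
    d=V[:3,:3].T@np.linalg.solve(K,[p[0],p[1],1.]);o=-V[:3,:3].T@V[:3,3];return o+d*(z-o[2])/d[2]
def tri(c1,p1,c2,p2):
    X=cv2.triangulatePoints(c1[0]@c1[1][:3],c2[0]@c2[1][:3],np.array(p1,float),np.array(p2,float))[:,0];return X[:3]/X[3]
def proj(K,V,X):
    q=K@(V[:3,:3]@np.array(X)+V[:3,3]);return q[:2]/q[2]
E
python3 - <<'E'
from h import *
a=cv2.imread('pics/scene0.png');b=cv2.imread('pics/side0.png')
r=lambda i,x,y,w,h,W,H:cv2.resize(i[y:y+h,x:x+w],(W,H),interpolation=cv2.INTER_CUBIC)
o=np.vstack([np.hstack([r(a,175,125,120,90,400,300),r(b,360,285,140,105,400,300)]),np.hstack([r(a,345,265,120,90,400,300),r(b,220,190,100,75,400,300)])])
cv2.imwrite('pics/c1.png',o)
S,D=cam('scene'),cam('side')
print('case',tri(S,(219,172),D,(429,318)),'mouth',tri(S,(387,286),D,(274,214)),'plugtop',tri(S,(246,197),D,(393,304)),'dome',tri(S,(422,319),D,(256,208)))
E
```

```text
case [ 0.55437976 -0.21330984  0.09153316] mouth [0.5440113  0.20377847 0.08556815] plugtop [ 0.55335297 -0.13835112  0.07061644] dome [0.54539087 0.27966345 0.06611929]
```

View pics/c1.png

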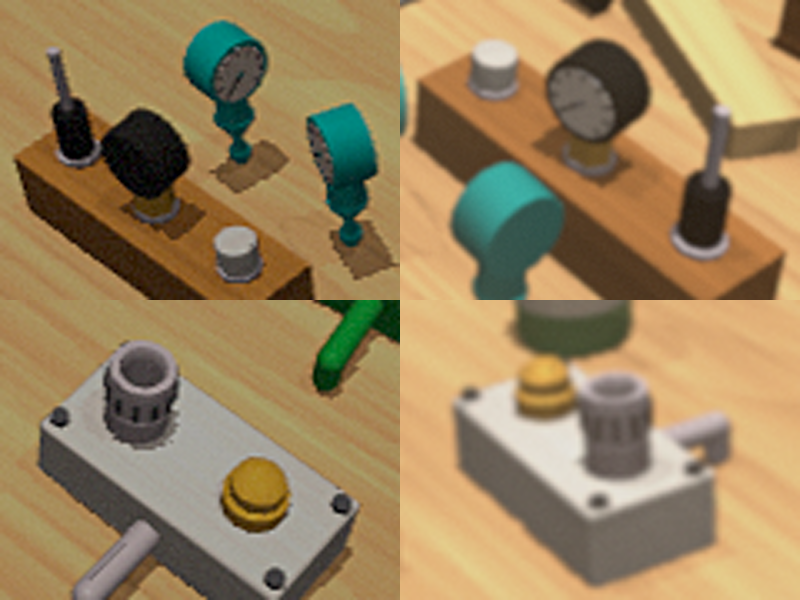

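The crop confirms both. The black gauge sits in the rack's middle hole with its dial facing -x/-y. The outlet is the grey one with its brass dome on +y. The triangulated heights (0.092 for the case, 0.086 for the mouth) fit the expected 0.094 and 0.090. Next I'll work out the move for a wrist look.

```bash
cat >> h.py <<'E'
def togo(p,ydir,s=None):
    "shift, turn in tool axes from measured pose to TCP p, pointing down, closing along ydir (deg)"
    s=s or manip.observe();T=R.from_rotvec(s['orientation']);best=None
    for k in(0,180):
        a=np.radians(ydir+k);y=np.array([np.cos(a),np.sin(a),0]);z=np.array([0,0,-1.]);x=np.cross(y,z)
        v=(T.inv()*R.from_matrix(np.c_[x,y,z])).as_rotvec()
        print('shift',np.round(T.inv().apply(np.array(p)-s['eef_pos']),4),'turn',np.round(v,4),'ydir',ydir+k)
E
python3 - <<'E'
from h import *
s=manip.observe();print(np.round(R.from_rotvec(s['orientation']).as_matrix(),3))
S,D=cam('scene'),cam('side')
print('turq',tri(S,(278,168),D,(348,320)),tri(S,(243,143),D,(397,358)),'bottle',tri(S,(487,375),D,(259,115)))
togo([.555,-.213,.24],0); togo([.555,-.213,.24],45)
E
```

```text
[[-0.891  0.454 -0.001]
 [ 0.454  0.891 -0.001]
 [ 0.    -0.002 -1.   ]]
turq [ 0.46165689 -0.13968314  0.08342054] [ 0.46113464 -0.24571647  0.0890377 ] bottle [0.64305865 0.42003274 0.21250952]
shift [-0.5913 -0.5126 -0.0593] turn [-1.7e-03  7.0e-04  1.1e+00] ydir 0
shift [-0.5913 -0.5126 -0.0593] turn [-8.0000e-04 -1.9000e-03 -2.0415e+00] ydir 180
shift [-0.5913 -0.5126 -0.0593] turn [-0.0017  0.      0.3146] ydir 45
shift [-0.5913 -0.5126 -0.0593] turn [-0.0000e+00 -2.5000e-03 -2.8269e+00] ydir 225
```

carry_out(steps=[[[0,0,-0.05],[0,0,0],1],[[-0.04,-0.035,-0.06],[0,0,0.04],1],[[-0.08,-0.07,-0.06],[0,0,0.08],1],[[-0.12,-0.105,-0.06],[0,0,0.12],1],[[-0.16,-0.14,-0.06],[0,0,0.16],1],[[-0.2,-0.175,-0.06],[0,0,0.2],1],[[-0.24,-0.21,-0.06],[0,0,0.24],1],[[-0.28,-0.245,-0.06],[0,0,0.31],1]])

```text
time_s: 1.15
eef_pos: [0.3994, 0.1655, 0.2407]
orientation: [1.198, 2.904, 0.0]
ft_force: [0.9, 0.0, 0.4]
width: 0.999
gripper_force: 0.0
```

```bash
python3 - <<'E'
from h import *
print(manip.observe()['eef_pos'],manip.observe()['joint_pos']);togo([.555,-.213,.24],45)
E
```

```text
[0.3993763  0.16546496 0.24068065] [ 1.92022307e-01 -1.52523897e-01  1.78618799e+00  1.37288395e-05
  1.50781259e+00 -5.96058267e-01]
shift [-0.3772 -0.1586  0.0007] turn [0.0001 0.0001 0.0027] ydir 45
shift [-0.3772 -0.1586  0.0007] turn [-1.0000e-04  2.0000e-04 -3.1389e+00] ydir 225
```

carry_out(steps=[[[-0.054,-0.023,0],[0,0,0],1],[[-0.108,-0.046,0],[0,0,0],1],[[-0.162,-0.069,0],[0,0,0],1],[[-0.216,-0.092,0],[0,0,0],1],[[-0.27,-0.115,0],[0,0,0],1],[[-0.324,-0.138,0],[0,0,0],1],[[-0.377,-0.159,0],[0,0,0],1],[[-0.377,-0.159,0],[0,0,0],1]])

```text
time_s: 2.15
eef_pos: [0.5553, -0.2146, 0.2392]
orientation: [-1.201, -2.901, 0.001]
ft_force: [-0.5, 0.6, 0.8]
width: 0.998
gripper_force: 0.0
```

```bash
python3 - <<'E'
from h import *
s=manip.observe();print(s['eef_pos'],s['joint_pos'],s['dq'])
cv2.imwrite('pics/w1.png',manip.snapshot('wrist'));np.save('w1.npy',np.r_[s['eef_pos'],s['orientation']])
E
```

```text
[ 0.55526871 -0.21459454  0.23918747] [-5.13748064e-01  2.12867512e-01  1.41371193e+00 -5.69183142e-04
  1.51679146e+00 -1.29916209e+00] [ 0.05407401 -0.05430177  0.05706808  0.03014239  0.02944552  0.0176209 ]
```

View pics/w1.png

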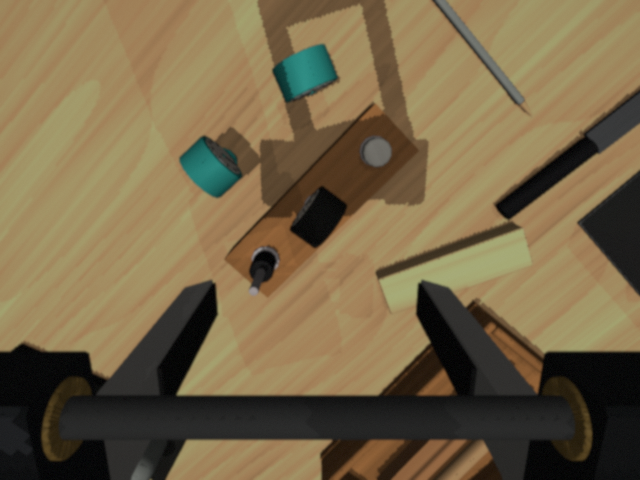

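The wrist view shows the black case as a rectangle at (320,215), the plug head at (376,152), the nozzle at (262,268) and the look-alikes at (306,72) and (212,166).

```bash
python3 - <<'E'
from h import *
w=np.load('w1.npy');s=dict(eef_pos=w[:3],orientation=w[3:]);W=cam('wrist',s)
im=cv2.imread('pics/w1.png')[170:265,280:360]
m=(im.max(2)<50).astype(np.uint8);n,l,st,c=cv2.connectedComponentsWithStats(m)
i=l[45,40];print(st[i]);ct=max(cv2.findContours((l==i).astype(np.uint8),0,2)[0],key=len)+[280,170]
r=cv2.minAreaRect(ct);print(r)
for z in(.094,.112):
    b=np.array([onplane(*W,p,z)[:2] for p in cv2.boxPoints(r)]);e=np.diff(np.r_[b,b[:1]],axis=0)
    print(z,b.mean(0),np.linalg.norm(e,axis=1),np.degrees(np.arctan2(e[:,1],e[:,0])))
im0=cv2.imread('pics/w1.png')
for q,z in(((376,152),.072),):print('blank',onplane(*W,q,z))
print('base nozzle',onplane(*W,(264,260),.052))
S,D=cam('scene'),cam('side')
a,b=cv2.imread('pics/scene0.png'),cv2.imread('pics/side0.png')
for X in([.554,-.213,.094],):print(proj(*S,X),proj(*D,X),proj(*W,X))
o=[(cv2.resize(k,None,fx=8,fy=8,interpolation=2)) for k in (cv2.imread('pics/w1.png')[180:250,280:360],)]
cv2.imwrite('pics/c2.png',o[0])
E
```

```text
[  11   16   56   61 1829]
((318.9054260253906, 216.93243408203125), (36.269264221191406, 54.636390686035156), 35.53767776489258)
0.094 [ 0.55517733 -0.21239878] [0.04766481 0.03119456 0.04835929 0.03216052] [  99.63629797    9.5568477   -79.22890845 -171.66122844]
0.112 [ 0.55228415 -0.20961443] [0.04520608 0.02958543 0.04586473 0.03050155] [  99.63629797    9.5568477   -79.22890845 -171.66122844]
blank [ 0.5525589  -0.13849792  0.072     ]
base nozzle [ 0.55420038 -0.28840979  0.052     ]
[218.26406209 171.04276059] [427.84916147 316.77937092] [317.31932324 216.87823671]
```

View pics/c2.png

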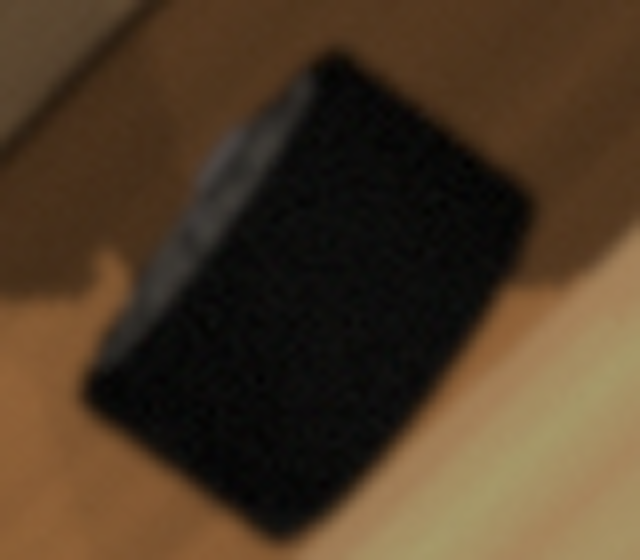

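```bash
python3 - <<'E'
from h import *
w=np.load('w1.npy');s=dict(eef_pos=w[:3],orientation=w[3:]);W=cam('wrist',s)
P=[onplane(*W,p,.094)[:2] for p in((291.3,228.8),(321.9,186.3),(315,247),(346,206))]
for a,b in((0,1),(2,3)):
    d=P[b]-P[a];print((P[a]+P[b])/2,np.linalg.norm(d),np.degrees(np.arctan2(d[1],d[0])))
print(np.mean(P,0))
togo([.5545,-.213,.15],9); togo([.5545,-.213,.075],9)
E
```

```text
[ 0.54172636 -0.21405776] 0.04570802584985316 99.5050370180744
[ 0.56823405 -0.21123293] 0.045450668107571986 99.11764022222776
[ 0.5549802  -0.21264534]
shift [-0.0005 -0.0006  0.0895] turn [-0.0012 -0.0024  0.6303] ydir 9
shift [-0.0005 -0.0006  0.0895] turn [ 3.1000e-03 -1.5000e-03 -2.5113e+00] ydir 189
shift [-0.0007 -0.0006  0.1645] turn [-0.0012 -0.0024  0.6303] ydir 9
shift [-0.0007 -0.0006  0.1645] turn [ 3.1000e-03 -1.5000e-03 -2.5113e+00] ydir 189
```

carry_out(steps=[[[0,0,0.02],[0,0,0.16],0.65],[[0,0,0.04],[0,0,0.32],0.65],[[0,0,0.06],[0,0,0.48],0.65],[[0,0,0.08],[0,0,0.625],0.65],[[0,0,0.085],[0,0,0.625],0.65],[[0,0,0.085],[0,0,0.625],0.65]])

```text
time_s: 2.95
eef_pos: [0.5549, -0.2102, 0.1561]
orientation: [-2.027, -2.4, -0.0]
ft_force: [0.7, 0.2, 0.5]
width: 0.651
gripper_force: 0.0
```

```bash
python3 - <<'E'
from h import *
s=manip.observe();print(s['joint_pos'],s['width']);togo([.555,-.2128,.075],9.3,s)
E
```

```text
[-5.07868235e-01  2.65692077e-01  1.52152720e+00  1.28405148e-04
  1.35467954e+00 -6.76050566e-01] 0.6509939707721798
shift [-0.0026 -0.0004  0.0811] turn [-0.0002 -0.0003  0.0058] ydir 9.3
shift [-0.0026 -0.0004  0.0811] turn [ 5.0000e-04 -3.0000e-04 -3.1358e+00] ydir 189.3
```

carry_out(steps=[[[-0.0026,0,0.02],[0,0,0.005],0.65],[[-0.0026,0,0.04],[0,0,0.005],0.65],[[-0.0026,0,0.06],[0,0,0.005],0.65],[[-0.0026,0,0.075],[0,0,0.005],0.65],[[-0.0026,0,0.081],[0,0,0.005],0.65],[[-0.0026,0,0.081],[0,0,0.005],0.65]])

```text
time_s: 3.7
eef_pos: [0.5557, -0.2138, 0.075]
orientation: [2.036, 2.392, 0.0]
ft_force: [-0.3, 0.3, -0.4]
width: 0.647
gripper_force: 0.0
```

```bash
python3 - <<'E'
from h import *
s=manip.observe();print(s['eef_pos'],s['ft_force'])
cv2.imwrite('pics/w2.png',manip.snapshot('wrist'))
E
```

```text
[ 0.55568415 -0.21376767  0.07501343] [-0.26052248  0.27860595 -0.39982607]
```

View pics/w2.png

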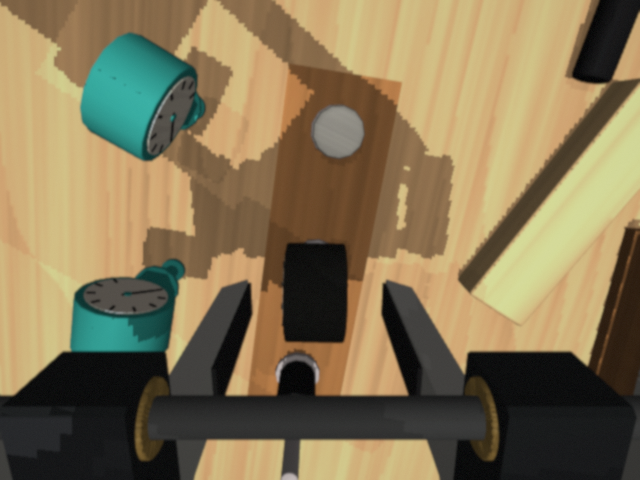

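The case lies at (316,292), midway between the fingers at about (235,320) and (400,320), and its faces are parallel to the pads. I'll close on it.

carry_out(steps=[[[0,0,0],[0,0,0],0.4],[[0,0,0],[0,0,0],0.25],[[0,0,0],[0,0,0],0.1],[[0,0,0],[0,0,0],0.1],[[0,0,0],[0,0,0],0.1],[[0,0,0],[0,0,0],0.1]], squeeze=40)

```text
time_s: 4.5
eef_pos: [0.5556, -0.2139, 0.075]
orientation: [2.037, 2.392, -0.0]
ft_force: [0.1, -0.3, 0.4]
width: 0.293
gripper_force: 39.9
```

carry_out(steps=[[[0,0,-0.008],[0,0,0],0.1],[[0,0,-0.02],[0,0,0],0.1],[[0,0,-0.04],[0,0,0],0.1],[[0,0,-0.06],[0,0,0],0.1],[[0,0,-0.085],[0,0,0],0.1],[[0,0,-0.11],[0,0,0],0.1],[[0,0,-0.13],[0,0,0],0.1],[[0,0,-0.135],[0,0,0],0.1]])

```text
time_s: 5.5
eef_pos: [0.5566, -0.2143, 0.2123]
orientation: [2.034, 2.389, 0.001]
ft_force: [0.2, 0.7, -1.7]
width: 0.293
gripper_force: 39.9
```

```bash
python3 - <<'E'
from h import *
s=manip.observe();print(s['eef_pos'],s['ft_force'],s['width'])
togo([.544,.204,.21],9.3,s)
# coupling mouth: rim ellipse, dark hole in each fixed view (before-motion pictures)
S,D=cam('scene'),cam('side')
for n,C,(x,y) in(('scene',S,(387,285)),('side',D,(274,214))):
    im=cv2.imread(f'pics/{n}0.png');w=im[y-14:y+14,x-16:x+17].max(2);print(n);print('\n'.join(' '.join('%3d'%v for v in r) for r in w[::1,::1]))
E
```

```text
[ 0.5566112  -0.21430418  0.21231434] [ 0.22281738  0.65885073 -1.68994058] 0.29276477315885463
shift [0.415  0.0542 0.0014] turn [ 0.0032  0.0025 -0.0023] ydir 9.3
shift [0.415  0.0542 0.0014] turn [ 0.004  -0.005   3.1393] ydir 189.3
scene
167 168 170 170 168 167 169 168 168 167 170 168 169 171 168 167 168 168 167 171 168 169 168 168 167 168 170 169 170 168 166 168 169
168 170 169 170 170 170 166 169 167 168 170 166 168 165 166 167 171 167 168 168 171 168 172 170 167 171 169 171 169 169 167 166 166
168 168 167 169 168 166 168 165 171 170 169 168 167 170 167 170 168 170 165 172 170 169 170 168 167 169 168 169 169 170 167 168 169
171 167 170 168 170 167 167 169 168 169 170 166 168 167 169 164 169 169 173 165 168 170 171 169 168 168 170 170 167 168 169 169 166
167 167 170 166 167 169 167 168 168 167 171 168 168 170 170 170 169 166 167 168 169 169 167 166 167 169 166 170 168 167 169 167 169
169 168 166 167 170 168 167 169 170 167 171 172 172 169 170 171 170 169 170 170 168 167 170 168 169 170 170 167 169 166 168 167 169
168 166 167 173 168 170 169 169 167 172 166 137 134 163 160 158 16
[... 5838 characters left out ...]
 110 153 202 224 221 216 209 206 208 204
228 229 228 228 229 230 223 184 126  93  86  84  94 103  98  91  91 101 104  97  85  86  98 121 172 215 227 222 215 206 198 197 191
229 228 228 227 229 230 229 194 139 100  88  85  93 101  99  91  86 100 107 100  90  92 100 126 176 220 228 225 219 210 194 181 170
228 228 227 229 229 230 227 198 147 106  96  95 100 103 103  96  95 101 105 101  99 101 105 123 169 214 229 228 226 222 202 175 148
228 229 228 229 229 230 228 204 150 111 102 106 108 109 107 105 104 105 108 107 108 105 103 116 160 208 227 228 227 227 221 195 160
228 228 229 228 229 230 228 205 154 111 102 107 107 110 111 110 112 112 112 110 105 102  99 114 157 205 225 227 228 228 226 223 199
```

carry_out(steps=[[[0.045,0.007,0],[0,0,0],0.1],[[0.095,0.015,0],[0,0,0],0.1],[[0.145,0.023,0],[0,0,0],0.1],[[0.195,0.031,0],[0,0,0],0.1],[[0.245,0.039,0],[0,0,0],0.1],[[0.295,0.046,0],[0,0,0],0.1],[[0.335,0.052,0],[0,0,0],0.1],[[0.355,0.054,0],[0,0,0],0.1]])

```text
time_s: 6.5
eef_pos: [0.5514, 0.1471, 0.2091]
orientation: [-2.033, -2.393, 0.002]
ft_force: [0.2, -1.3, -1.6]
width: 0.294
gripper_force: 39.9
```

carry_out(steps=[[[0,0,0],[0,0,0],0.1],[[0,0,0],[0,0,0],0.1],[[0,0,0],[0,0,0],0.1]])

```text
time_s: 6.88
eef_pos: [0.5525, 0.1438, 0.2098]
orientation: [2.039, 2.39, -0.001]
ft_force: [-0.4, 0.2, -1.9]
width: 0.294
gripper_force: 39.9
```

```bash
python3 - <<'E'
from h import *
s=manip.observe();print(s['eef_pos'],s['ft_force'],s['dq'])
cv2.imwrite('pics/w3.png',manip.snapshot('wrist'));np.save('w3.npy',np.r_[s['eef_pos'],s['orientation']])
print(tri(cam('scene'),(387.8,284.5),cam('side'),(273.3,211.3)))
E
```

```text
[0.55250624 0.14375215 0.20976595] [-0.44636792  0.22171102 -1.94562233] [-1.05411253e-03  7.20424813e-05 -2.02116913e-03  3.28517883e-03
  5.00913685e-04  3.39280326e-03]
[0.54378302 0.20506245 0.09113565]
```

View pics/w3.png

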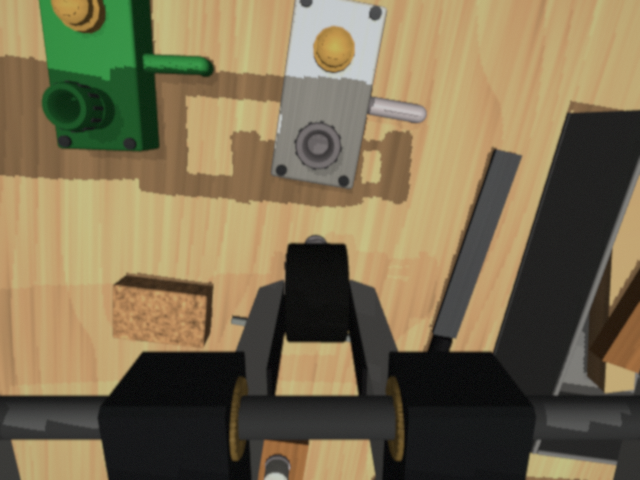

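The aluminium coupling's mouth is at (318,145), the held case at (317,292) with its flange just showing at (316,241), and the brass dome at (333,48). Now I'll measure the mouth centre.

```bash
python3 - <<'E'
from h import *
w=np.load('w3.npy');s=dict(eef_pos=w[:3],orientation=w[3:]);W=cam('wrist',s);im=cv2.imread('pics/w3.png')
g=cv2.cvtColor(im,6)[115:175,288:348];big=cv2.GaussianBlur(cv2.resize(g,None,fx=8,fy=8,interpolation=2),(0,0),4)
for p2 in(30,):
    h=cv2.HoughCircles(big,cv2.HOUGH_GRADIENT,1,2,param1=60,param2=p2,minRadius=50,maxRadius=220)
    for c in (h[0][:6] if h is not None else []):
        px=((c[0]+.5)/8-.5+288,(c[1]+.5)/8-.5+115);z=.09;X=onplane(*W,px,z);d=onplane(*W,(px[0]+c[2]/8,px[1]),z);print(np.round(px,1),np.round(X,4),'r',np.round(np.linalg.norm(d-X),4))
v=cv2.resize(im[115:175,288:348],(480,480),interpolation=2)
for X,r in((np.array([.5438,.205,.09]),.0125),(np.array([.5438,.205,.09]),.018)):
    pts=np.array([[(proj(*W,X+[r*np.cos(t),r*np.sin(t),0])-[288,115]+.5)*8-.5] for t in np.linspace(0,6.28,40)]).astype(int);cv2.polylines(v,[pts],True,(0,0,255),1)
cv2.imwrite('pics/c3.png',v)
T=np.eye(4);
for z in(-.0,.023,.027,.065):print('axis at toolz',z,proj(*W,R.from_rotvec(w[3:]).apply([0,0,z])+w[:3]))
E
```

```text
axis at toolz -0.0 [317.28050889 279.69953968]
axis at toolz 0.023 [317.22151364 265.24403347]
axis at toolz 0.027 [317.21234772 262.9981214 ]
axis at toolz 0.065 [317.13783082 244.73937129]
```

View pics/c3.png

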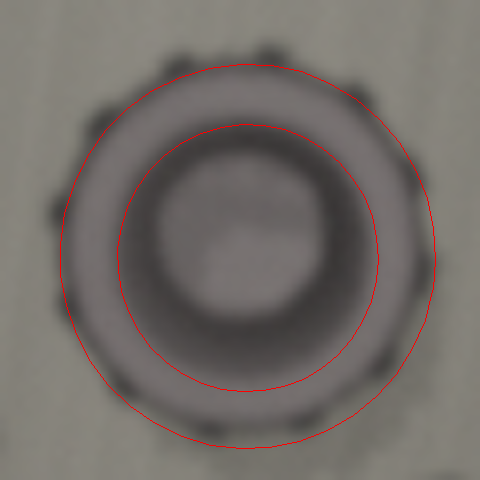

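```bash
python3 - <<'E'
from h import *
togo([.5435,.2045,.165],9.3)
E
```

```text
shift [0.0613 0.0006 0.0448] turn [-0.0001  0.0003 -0.0044] ydir 9.3
shift [0.0613 0.0006 0.0448] turn [5.0000e-04 1.0000e-04 3.1372e+00] ydir 189.3
```

carry_out(steps=[[[0.02,0,0],[0,0,0],0.1],[[0.04,0,0],[0,0,0],0.1],[[0.055,0.0006,0.005],[0,0,0],0.1],[[0.0613,0.0006,0.015],[0,0,0],0.1],[[0.0613,0.0006,0.03],[0,0,0],0.1],[[0.0613,0.0006,0.04],[0,0,0],0.1],[[0.0613,0.0006,0.045],[0,0,0],0.1],[[0.0613,0.0006,0.045],[0,0,0],0.1]])

```text
time_s: 7.92
eef_pos: [0.5429, 0.2054, 0.1642]
orientation: [-2.037, -2.391, 0.001]
ft_force: [0.7, 1.9, -1.9]
width: 0.297
gripper_force: 39.9
```

```bash
python3 - <<'E'
from h import *
togo([.5435,.2045,.165],9.3); s=manip.observe();print(s['ft_force'])
a,b=manip.snapshot('scene'),manip.snapshot('side')
S,D=cam('scene'),cam('side')
def crop(im,c,h=40):
    x,y=int(c[0]),int(c[1]);return cv2.resize(im[y-h:y+h,x-h:x+h],(400,400),interpolation=2)
X=[.5433,.2058,.1]
cv2.imwrite('pics/c4.png',np.hstack([crop(a,proj(*S,X)),crop(b,proj(*D,X))]))
E
```

```text
shift [-0.001   0.0004 -0.0008] turn [-0.0011  0.0001 -0.003 ] ydir 9.3
shift [-0.001   0.0004 -0.0008] turn [2.0000e-04 1.7000e-03 3.1386e+00] ydir 189.3
[ 0.70684108  1.89727005 -1.94636602]
```

View pics/c4.png

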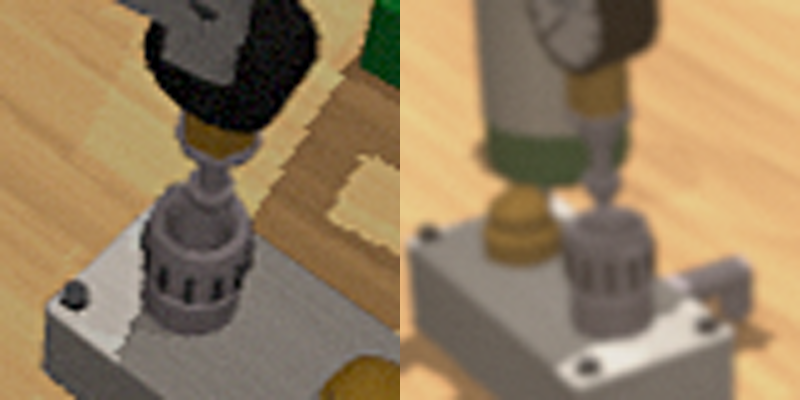

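The plug hangs over the mouth, but it looks 1–2 px off to the right in the scene view and to the left in the side view. I'll quantify this with the brass hexagon's extents, using the same cameras for both.

```bash
python3 - <<'E'
from h import *
s=manip.observe();print(s['eef_pos'])
M=np.array([.5433,.2058]);out={}
for n in('scene','side'):
    im=manip.snapshot(n);C=cam(n);cv2.imwrite(f'pics/{n}1.png',im);hsv=cv2.cvtColor(im,40)
    for nm,z in(('hex',.155),('flange',.139),('neck',.118)):
        q=proj(*C,[*M,z]);y=int(round(q[1]));x=int(q[0])
        print(n,nm,'expect',np.round(q,1))
        if nm!='neck' :
          for yy in(y-2,y,y+2,y+4):print(yy,x-14,' '.join('%d/%d'%(h,sa) for h,sa,_ in hsv[yy,x-14:x+15]))
        else:
          for yy in(y-2,y,y+2):print(yy,x-14,hsv[yy,x-14:x+15,1].tolist())
    print(n,'mouth expect',proj(*C,[*M,.09]))
E
```

```text
[0.54360762 0.20569277 0.16525331]
scene hex expect [391.3 261.6]
260 377 19/118 20/116 20/117 21/116 20/126 16/158 0/0 0/0 120/255 140/64 0/85 30/128 25/200 129/207 132/213 114/255 153/177 78/85 51/195 141/85 66/64 0/0 163/255 135/128 30/58 60/255 15/32 120/255 14/145
262 377 18/120 17/126 18/121 19/120 19/113 21/111 20/118 16/122 140/77 150/213 156/215 126/255 23/158 150/18 80/118 54/53 50/38 140/77 45/232 140/85 54/255 80/59 95/139 177/255 69/166 60/255 0/0 19/163 18/113
264 377 23/96 22/105 20/113 18/115 18/125 18/125 17/95 160/36 19/255 21/231 15/134 120/255 114/67 0/0 100/255 156/255 84/213 161/70 125/255 50/67 78/255 10/255 34/255 135/97 60/255 11/135 17/133 18/119 19/121
266 377 21/114 21/108 22/106 23/99 22/108 18/108 4/42 158/23 17/196 20/207 19/216 19/185 19/191 18/187 21/255 30/135 117/234 123/177 113/73 123/200 63/255 96/116 120/255 19/130 17/127 18/117 18/114 18/125 16/120
scene flange expect [390.4 267.7]
266 376 22/117 21/114 21/108 22/106 23/99 22/108 18/108 4/42 158/23 17/196 20/207 19/216 19/185 19/191 18/187 21/255 30/135 117/234 123/177 113/73 123/200 63/255 96/1
[... 2589 characters left out ...]
6/120 16/120 16/121 16/121
194 257 30/61 29/61 25/60 26/55 26/64 26/59 26/64 27/62 27/62 30/58 29/59 25/53 12/40 10/39 11/44 11/42 11/43 14/47 27/54 31/77 20/103 17/116 15/121 16/121 16/118 16/116 16/117 16/119 16/120
side neck expect [271.8 199.1]
197 257 [89, 92, 84, 87, 101, 90, 92, 85, 90, 87, 89, 83, 62, 51, 44, 38, 45, 55, 74, 103, 113, 117, 122, 121, 121, 121, 120, 120, 121]
199 257 [89, 92, 94, 88, 88, 87, 86, 92, 90, 92, 87, 91, 73, 45, 42, 40, 39, 44, 77, 113, 118, 120, 115, 116, 117, 121, 119, 119, 119]
201 257 [95, 92, 96, 95, 97, 95, 84, 89, 92, 97, 83, 52, 36, 37, 42, 37, 35, 44, 73, 106, 119, 117, 114, 113, 113, 115, 116, 118, 120]
side mouth expect [272.49509895 211.62443754]
```

The offset is within about 2 mm, well inside the 25 mm funnel. I'll correct it by 1 mm and descend slowly, watching the forces.

carry_out(steps=[[[-0.001,0,0],[0,0,0],0.1],[[-0.001,0,0.004],[0,0,0],0.1],[[-0.001,0,0.008],[0,0,0],0.1],[[-0.001,0,0.012],[0,0,0],0.1],[[-0.001,0,0.014],[0,0,0],0.1],[[-0.001,0,0.016],[0,0,0],0.1],[[-0.001,0,0.016],[0,0,0],0.1]])

```text
time_s: 9.0
eef_pos: [0.5432, 0.2049, 0.1487]
orientation: [-2.037, -2.392, 0.0]
ft_force: [0.6, 0.4, -2.4]
width: 0.29
gripper_force: 39.9
```

carry_out(steps=[[[0,0,0.001],[0,0,0],0.1],[[0,0,0.002],[0,0,0],0.1],[[0,0,0.003],[0,0,0],0.1],[[0,0,0.003],[0,0,0],0.1]])

```text
time_s: 9.5
eef_pos: [0.5432, 0.2049, 0.1457]
orientation: [-2.037, -2.392, 0.0]
ft_force: [1.2, -0.5, -2.3]
width: 0.293
gripper_force: 39.9
```

carry_out(steps=[[[0,0,0.001],[0,0,0],0.1],[[0,0,0.002],[0,0,0],0.1],[[0,0,0.003],[0,0,0],0.1],[[0,0,0.003],[0,0,0],0.1]])

```text
time_s: 10.0
eef_pos: [0.5433, 0.2049, 0.1427]
orientation: [-2.037, -2.392, 0.0]
ft_force: [-0.2, -0.5, -2.1]
width: 0.289
gripper_force: 39.9
```

carry_out(steps=[[[0,0,0.0007],[0,0,0],0.1],[[0,0,0.0014],[0,0,0],0.1],[[0,0,0.002],[0,0,0],0.1],[[0,0,0.002],[0,0,0],0.1]])

```text
time_s: 10.5
eef_pos: [0.5436, 0.2049, 0.1409]
orientation: [2.037, 2.392, 0.001]
ft_force: [0.2, -0.0, -3.4]
width: 0.297
gripper_force: 39.9
```

carry_out(steps=[[[0,0,0.0005],[0,0,0],0.1],[[0,0,0.001],[0,0,0],0.1],[[0,0,0.0015],[0,0,0],0.1],[[0,0,0.002],[0,0,0],0.1]])

```text
time_s: 11.0
eef_pos: [0.5435, 0.2049, 0.139]
orientation: [2.037, 2.392, 0.001]
ft_force: [1.1, -0.7, -1.2]
width: 0.291
gripper_force: 39.9
```

carry_out(steps=[[[0,0,0.0005],[0,0,0],0.1],[[0,0,0.001],[0,0,0],0.1],[[0,0,0.0015],[0,0,0],0.1],[[0,0,0.002],[0,0,0],0.1]])

```text
time_s: 11.5
eef_pos: [0.5435, 0.2047, 0.137]
orientation: [2.036, 2.391, 0.0]
ft_force: [1.8, -0.7, -1.8]
width: 0.293
gripper_force: 39.9
```

carry_out(steps=[[[0,0,0.0005],[0,0,0],0.1],[[0,0,0.001],[0,0,0],0.1],[[0,0,0.0015],[0,0,0],0.1],[[0,0,0.002],[0,0,0],0.1]])

```text
time_s: 12.0
eef_pos: [0.5437, 0.2046, 0.1353]
orientation: [2.036, 2.391, 0.0]
ft_force: [1.3, -2.4, 1.7]
width: 0.293
gripper_force: 39.9
```

carry_out(steps=[[[0,0,0.0005],[0,0,0],0.1],[[0,0,0.001],[0,0,0],0.1],[[0,0,0.0015],[0,0,0],0.1]])

```text
time_s: 12.38
eef_pos: [0.5438, 0.2047, 0.1338]
orientation: [2.036, 2.391, 0.001]
ft_force: [1.7, -3.0, 2.7]
width: 0.295
gripper_force: 39.9
```

carry_out(steps=[[[0,0,0.0005],[0,0,0],0.1],[[0,0,0.001],[0,0,0],0.1],[[0,0,0.0015],[0,0,0],0.1]])

```text
time_s: 12.75
eef_pos: [0.5436, 0.2048, 0.1317]
orientation: [2.037, 2.391, 0.0]
ft_force: [3.3, -3.3, 1.3]
width: 0.294
gripper_force: 39.9
```

carry_out(steps=[[[0,0,0.0005],[0,0,0],0.1],[[0,0,0.001],[0,0,0],0.1],[[0,0,0.0015],[0,0,0],0.1]])

```text
time_s: 13.12
eef_pos: [0.5434, 0.2049, 0.1304]
orientation: [2.037, 2.392, 0.0]
ft_force: [3.7, -3.5, 1.0]
width: 0.293
gripper_force: 40.0
```

carry_out(steps=[[[-0.0003,0.0005,0],[0,0,0],0.1],[[-0.0004,0.0007,0.0005],[0,0,0],0.1],[[-0.0004,0.0007,0.0015],[0,0,0],0.1],[[-0.0004,0.0007,0.002],[0,0,0],0.1]])

```text
time_s: 13.62
eef_pos: [0.5437, 0.2047, 0.1281]
orientation: [-2.036, -2.391, 0.001]
ft_force: [2.1, -3.1, -0.9]
width: 0.293
gripper_force: 40.0
```

carry_out(steps=[[[0,0,0.0007],[0,0,0],0.1],[[0,0,0.0014],[0,0,0],0.1],[[0,0,0.002],[0,0,0],0.1]])

```text
time_s: 14.0
eef_pos: [0.5434, 0.2054, 0.1257]
orientation: [-2.036, -2.39, -0.0]
ft_force: [2.0, -0.3, -2.9]
width: 0.29
gripper_force: 40.0
```

carry_out(steps=[[[0,0.0004,0.001],[0,0,0],0.1],[[0,0.0004,0.002],[0,0,0],0.1],[[0,0.0004,0.003],[0,0,0],0.1],[[0,0.0004,0.004],[0,0,0],0.1],[[0,0.0004,0.005],[0,0,0],0.1],[[0,0.0004,0.005],[0,0,0],0.1]])

```text
time_s: 14.75
eef_pos: [0.5442, 0.2047, 0.1211]
orientation: [-2.037, -2.391, 0.001]
ft_force: [-0.5, 0.3, -2.3]
width: 0.292
gripper_force: 40.0
```

carry_out(steps=[[[0,0,0.0005],[0,0,0],0.1],[[0,0,0.001],[0,0,0],0.1],[[0,0,0.0015],[0,0,0],0.1],[[0,0,0.0015],[0,0,0],0.1]])

```text
time_s: 15.25
eef_pos: [0.5444, 0.2047, 0.1198]
orientation: [-2.037, -2.392, 0.0]
ft_force: [0.2, 0.0, -2.6]
width: 0.29
gripper_force: 40.0
```

carry_out(steps=[[[0,0,0.0005],[0,0,0],0.1],[[0,0,0.001],[0,0,0],0.1],[[0,0,0.0015],[0,0,0],0.1],[[0,0,0.0015],[0,0,0],0.1]])

```text
time_s: 15.75
eef_pos: [0.5444, 0.2047, 0.1182]
orientation: [-2.037, -2.392, 0.0]
ft_force: [-0.3, 0.8, -2.7]
width: 0.295
gripper_force: 40.0
```

carry_out(steps=[[[0,0,0.0004],[0,0,0],0.1],[[0,0,0.0008],[0,0,0],0.1],[[0,0,0.0008],[0,0,0],0.1]])

```text
time_s: 16.12
eef_pos: [0.5444, 0.2047, 0.1175]
orientation: [-2.037, -2.392, 0.0]
ft_force: [0.0, 0.5, -2.5]
width: 0.293
gripper_force: 40.0
```

carry_out(steps=[[[0,0,0.0004],[0,0,0],0.1],[[0,0,0.0008],[0,0,0],0.1],[[0,0,0.0008],[0,0,0],0.1]])

```text
time_s: 16.5
eef_pos: [0.5446, 0.2047, 0.117]
orientation: [2.037, 2.392, 0.0]
ft_force: [-0.3, 1.0, -1.0]
width: 0.297
gripper_force: 40.0
```

carry_out(steps=[[[0,0,0.0003],[0,0,0],0.1],[[0,0,0.0006],[0,0,0],0.1],[[0,0,0.0006],[0,0,0],0.1]])

```text
time_s: 16.88
eef_pos: [0.5449, 0.2048, 0.1169]
orientation: [2.036, 2.391, 0.001]
ft_force: [-1.0, -0.6, 3.1]
width: 0.295
gripper_force: 40.0
```

carry_out(steps=[[[0,0,0.0003],[0,0,0],0.1],[[0,0,0.0005],[0,0,0],0.1],[[0,0,0.0005],[0,0,0],0.1]])

```text
time_s: 17.25
eef_pos: [0.5451, 0.2049, 0.1169]
orientation: [2.036, 2.391, 0.002]
ft_force: [-2.1, -0.9, 6.4]
width: 0.293
gripper_force: 40.0
```

Fully home: TCP z is pinned at 0.1169 while the force rises to about 9 N. Now the gentle tug.

carry_out(steps=[[[0,0,-0.0006],[0,0,0],0.1],[[0,0,-0.0012],[0,0,0],0.1],[[0,0,-0.0018],[0,0,0],0.1],[[0,0,-0.0024],[0,0,0],0.1],[[0,0,-0.0024],[0,0,0],0.1]])

```text
time_s: 17.88
eef_pos: [0.5437, 0.2046, 0.1171]
orientation: [-2.036, -2.391, 0.002]
ft_force: [-0.1, 0.5, -3.0]
width: 0.294
gripper_force: 40.0
```

carry_out(steps=[[[0,0,-0.0004],[0,0,0],0.1],[[0,0,-0.0008],[0,0,0],0.1],[[0,0,-0.0008],[0,0,0],0.1]])

```text
time_s: 18.25
eef_pos: [0.5443, 0.2046, 0.1187]
orientation: [-2.037, -2.392, 0.0]
ft_force: [0.2, 0.2, -2.5]
width: 0.296
gripper_force: 40.0
```

carry_out(steps=[[[0,0,-0.0004],[0,0,0],0.1],[[0,0,-0.0008],[0,0,0],0.1],[[0,0,-0.0008],[0,0,0],0.1]])

```text
time_s: 18.62
eef_pos: [0.5445, 0.2047, 0.1198]
orientation: [2.037, 2.392, 0.0]
ft_force: [-0.0, -0.5, -2.0]
width: 0.294
gripper_force: 40.0
```

carry_out(steps=[[[0,0,-0.0005],[0,0,0],0.1],[[0,0,-0.001],[0,0,0],0.1],[[0,0,-0.001],[0,0,0],0.1]])

```text
time_s: 19.0
eef_pos: [0.5445, 0.2047, 0.1207]
orientation: [2.037, 2.392, 0.0]
ft_force: [0.5, -0.4, -2.1]
width: 0.291
gripper_force: 40.0
```

carry_out(steps=[[[0,0,-0.0005],[0,0,0],0.1],[[0,0,-0.001],[0,0,0],0.1],[[0,0,-0.001],[0,0,0],0.1]])

```text
time_s: 19.38
eef_pos: [0.5445, 0.2047, 0.1217]
orientation: [2.037, 2.392, 0.0]
ft_force: [-0.5, -0.0, -1.4]
width: 0.295
gripper_force: 40.0
```

carry_out(steps=[[[0,0,-0.0005],[0,0,0],0.1],[[0,0,-0.001],[0,0,0],0.1],[[0,0,-0.001],[0,0,0],0.1]])

```text
time_s: 19.75
eef_pos: [0.5445, 0.2047, 0.1227]
orientation: [2.037, 2.392, 0.0]
ft_force: [-0.2, 0.3, -2.2]
width: 0.292
gripper_force: 40.0
```

carry_out(steps=[[[0,0,-0.0004],[0,0,0],0.1],[[0,0,-0.0007],[0,0,0],0.1],[[0,0,-0.0007],[0,0,0],0.1]])

```text
time_s: 20.12
eef_pos: [0.5445, 0.2047, 0.1234]
orientation: [2.037, 2.392, 0.0]
ft_force: [0.3, 0.3, -2.7]
width: 0.295
gripper_force: 40.0
```

carry_out(steps=[[[0,0,-0.0004],[0,0,0],0.1],[[0,0,-0.0007],[0,0,0],0.1],[[0,0,-0.0007],[0,0,0],0.1]])

```text
time_s: 20.5
eef_pos: [0.5445, 0.2047, 0.1241]
orientation: [2.037, 2.392, 0.0]
ft_force: [-0.9, 0.4, -2.5]
width: 0.293
gripper_force: 40.0
```

carry_out(steps=[[[0,0,-0.0004],[0,0,0],0.1],[[0,0,-0.0007],[0,0,0],0.1],[[0,0,-0.0007],[0,0,0],0.1]])

```text
time_s: 20.88
eef_pos: [0.5445, 0.2047, 0.1248]
orientation: [2.037, 2.392, 0.0]
ft_force: [-0.6, -0.2, -2.5]
width: 0.294
gripper_force: 40.0
```

carry_out(steps=[[[0,0,-0.0004],[0,0,0],0.1],[[0,0,-0.0007],[0,0,0],0.1],[[0,0,-0.0007],[0,0,0],0.1]])

```text
time_s: 21.25
eef_pos: [0.5445, 0.2047, 0.1255]
orientation: [2.037, 2.392, 0.0]
ft_force: [0.7, 0.2, -2.1]
width: 0.294
gripper_force: 40.0
```

carry_out(steps=[[[0,0,-0.0004],[0,0,0],0.1],[[0,0,-0.0007],[0,0,0],0.1],[[0,0,-0.0007],[0,0,0],0.1]])

```text
time_s: 21.62
eef_pos: [0.5444, 0.2047, 0.1261]
orientation: [-2.037, -2.392, 0.0]
ft_force: [0.0, -0.6, -2.0]
width: 0.295
gripper_force: 40.0
```

carry_out(steps=[[[0,0,-0.0003],[0,0,0],0.1],[[0,0,-0.0006],[0,0,0],0.1],[[0,0,-0.0006],[0,0,0],0.1]])

```text
time_s: 22.0
eef_pos: [0.5442, 0.2046, 0.1262]
orientation: [-2.037, -2.391, 0.001]
ft_force: [1.2, -0.4, -5.6]
width: 0.291
gripper_force: 40.0
```

carry_out(steps=[[[0,0,-0.0003],[0,0,0],0.1],[[0,0,-0.0006],[0,0,0],0.1],[[0,0,-0.0006],[0,0,0],0.1]])

```text
time_s: 22.38
eef_pos: [0.5439, 0.2046, 0.1265]
orientation: [-2.036, -2.391, 0.002]
ft_force: [1.5, 0.3, -10.5]
width: 0.296
gripper_force: 39.9
```

carry_out(steps=[[[0,0,-0.0003],[0,0,0],0.1],[[0,0,-0.0003],[0,0,0],0.1],[[0,0,-0.0003],[0,0,0],0.1]])

```text
time_s: 22.75
eef_pos: [0.5438, 0.2046, 0.1267]
orientation: [-2.036, -2.391, 0.002]
ft_force: [2.6, 0.8, -15.7]
width: 0.292
gripper_force: 39.9
```

The latch holds at a pull of about 13 N. I'll lower the gauge back home before releasing, so it doesn't drop.

carry_out(steps=[[[0,0,0.001],[0,0,0],0.1],[[0,0,0.0025],[0,0,0],0.1],[[0,0,0.004],[0,0,0],0.1],[[0,0,0.0055],[0,0,0],0.1],[[0,0,0.007],[0,0,0],0.1],[[0,0,0.0085],[0,0,0],0.1],[[0,0,0.0095],[0,0,0],0.1],[[0,0,0.0095],[0,0,0],0.1]])

```text
time_s: 23.75
eef_pos: [0.5447, 0.2047, 0.1181]
orientation: [2.037, 2.392, 0.0]
ft_force: [0.3, 0.1, -2.6]
width: 0.293
gripper_force: 40.0
```

carry_out(steps=[[[0,0,0.0004],[0,0,0],0.1],[[0,0,0.0008],[0,0,0],0.1],[[0,0,0.0008],[0,0,0],0.1]])

```text
time_s: 24.12
eef_pos: [0.5444, 0.2047, 0.1173]
orientation: [-2.037, -2.392, 0.0]
ft_force: [0.2, -0.8, -1.7]
width: 0.297
gripper_force: 40.0
```

carry_out(steps=[[[0,0,0.0003],[0,0,0],0.1],[[0,0,0.0006],[0,0,0],0.1],[[0,0,0.0006],[0,0,0],0.1]])

```text
time_s: 24.5
eef_pos: [0.5446, 0.2048, 0.117]
orientation: [2.037, 2.392, 0.0]
ft_force: [0.7, 0.5, -1.1]
width: 0.291
gripper_force: 40.0
```

carry_out(steps=[[[0,0,0.0002],[0,0,0],0.1],[[0,0,0.0003],[0,0,0],0.1],[[0,0,0.0003],[0,0,0],0.1]])

```text
time_s: 24.88
eef_pos: [0.5447, 0.2048, 0.117]
orientation: [2.036, 2.392, 0.001]
ft_force: [0.0, -0.7, 1.7]
width: 0.299
gripper_force: 40.0
```

Home again, resting on the rim with about 4 N. Releasing.

carry_out(steps=[[[0,0,0],[0,0,0],0.35],[[0,0,0],[0,0,0],0.45],[[0,0,0],[0,0,0],0.65],[[0,0,0],[0,0,0],0.65],[[0,0,0],[0,0,0],0.65]])

```text
time_s: 25.5
eef_pos: [0.5445, 0.2047, 0.1164]
orientation: [-2.037, -2.392, -0.0]
ft_force: [1.2, 0.3, 0.4]
width: 0.647
gripper_force: 0.0
```

carry_out(steps=[[[0,0,-0.01],[0,0,0],0.65],[[0,0,-0.03],[0,0,0],0.65],[[0,0,-0.05],[0,0,0],0.65],[[0,0,-0.075],[0,0,0],0.65],[[0,0,-0.1],[0,0,0],0.65],[[0,0,-0.12],[0,0,0],0.65],[[0,0,-0.12],[0,0,0],0.65],[[0,0,-0.12],[0,0,0],0.65]])

```text
time_s: 26.5
eef_pos: [0.544, 0.2046, 0.2359]
orientation: [-2.036, -2.392, 0.001]
ft_force: [-0.3, 0.2, 0.6]
width: 0.649
gripper_force: 0.0
```

```bash
python3 - <<'E'
from h import *
s=manip.observe();print(s['eef_pos'],s['ft_force'],s['width'])
a,b=manip.snapshot('scene'),manip.snapshot('side')
f=lambda im,c,h=60:cv2.resize(im[int(c[1])-h:int(c[1])+h,int(c[0])-h:int(c[0])+h],(400,400),interpolation=2)
X=[.5445,.205,.11];cv2.imwrite('pics/c5.png',np.hstack([f(a,proj(*cam('scene'),X)),f(b,proj(*cam('side'),X))]))
E
```

```text
[0.54402507 0.2046021  0.23586351] [-0.32918941  0.23382546  0.5941488 ] 0.648804233082135
```

View pics/c5.png

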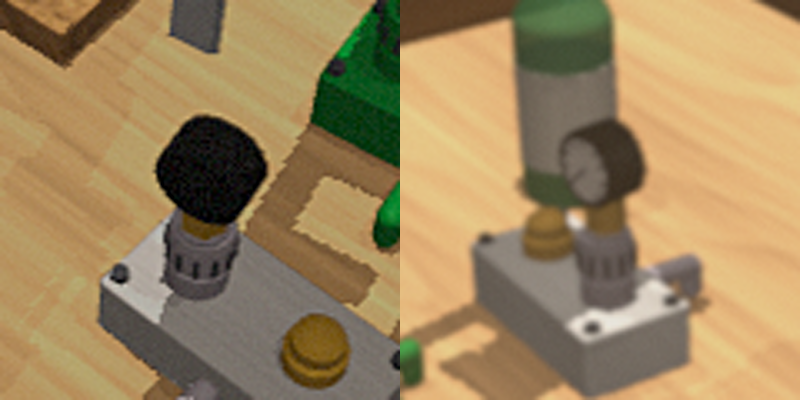

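The gauge stands upright with its flange flush on the coupling rim, and the gripper is clear above it. Handing in.

```bash
python3 -c "
from workcell import manip
print(manip.finish_job())"
```

```text
the job is handed in; nothing more can be done
None
```

The gauge is locked, upright and flush in the aluminium outlet's coupling. The latch held a tug of about 13 N, I lowered the gauge back onto the rim before letting go, and the job is handed in.

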